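Check the glue-tub caps and put the tray away

ROBOT

A 6-joint arm with a two-finger parallel gripper is mounted at the origin on the work surface. World frame = base frame: x ahead of the robot, y to its left, z up, the work surface at z = 0. Lengths are in m, angles in rad, forces in N, time in s.
With the tool pointing down it reaches from about 0.375 to 0.9 m from the base axis. Payload 3.1 kg.
Tool frame: the origin (TCP) lies between the finger pads; the fingertips stand 17 mm ahead of it and the grasp point (between the pads) lies 2 mm behind it; z points along the fingers, y is the line along which they close (so a half turn about z gives the same grasp; the last joint's range is limited). The gripper opens to 85 mm and grips with 20 to 120 N. Pads are 22 mm wide; open, the fingers measure 114 mm over their backs; the gripper's body (76 mm by 85 mm) begins 54 mm behind the grasp point. The pads swing forward as they close: fully open they stand 13 mm farther back than shut.
Start: joints at [1.105, 0.527, 1.433, -0, 1.181, -0.178], TCP at [0.177, 0.599, 0.248] pointing down, gripper open.
Joint ranges: [-3.08, 3.08], [-0.75, 2.2], [0.22, 2.44], [-1.43, 4.57], [0, 2.65], [-2.85, 2.85]. Speed limits (rad/s): [2.79, 2.79, 3.14, 3.14, 3.14, 3.14].

INTERFACE

Orientations are given as a unit quaternion [x, y, z, w].
In Python, from station import sense, vision, order gives the robot as it stands.
- The arm moves only by the shell command python3 -m crank 'ROWS' [OPENING] [FORCE]. ROWS is JSON, a list of rows, each an object with "dp": the shift along the world's x, y, z in units of 30 mm (1.0 is 30 mm), a list of three; "angular": the turn, a rotation vector about the world's x, y, z in degrees, a list of three. In form: [{"dp": [dx, dy, dz], "angular": [ax, ay, az]}, ...]. A call has 1 to 20 rows; each row shifts and turns the commanded pose from where the row before left it; what a row does not reach is not made up. A row lasts 1/10 s, in which the tool goes at most 50 mm and 8.59 degrees, less where a joint would pass 70% of its speed; a pose out of reach is approached as far as the arm can. A call is refused whole if a number of a shift passes 1 or a number of a turn 8.59, either way. A call with a gripper value outside its range is refused whole. OPENING is the closure, from 0 (fully open) to 1 (shut), set as the call begins (- or left out, the last holds). The fingers move at their own pace and stop on an object; FORCE is the grip in N (left out, the last holds). Time passes only in rows, so rows that do not move let the fingers close. It gives the time, the measured TCP pose, the force, the opening and the grip force at its end, in the units of the state.
- sense(): the state, without advancing time (a new reading comes with each control period).
- vision.snapshot(name): name is "scene" or "top" or "wrist"; returns a dict with "image" (480x640x3 uint8, blue, green, red), "range_z" (480x640 float32, m along the optical axis (not along the pixel's ray), 0 where there is no reading), "mtx" (3x3 intrinsics, pixels), "pose" (4x4, takes a point from camera to world coordinates); the wrist camera has in their place "mount" (4x4, takes a point from camera to tool coordinates, whose origin is the TCP and whose axes are the flange's). Camera axes: x right, y down, z forward; pixel columns grow to the right and rows downward; lengths in m; the calibration is good to about 2 mm. A picture is of the moment at which its call begins: read the wrist's pose just before it.
- order.sign_off(): hands the job in; it is judged then, once.
The state is a dict: "t": time; "q": joint angles; "qd": joint speeds; "tau": joint torques, N m; "tcp_pos": TCP position; "tool_rot": TCP orientation; "force": force on the tool from outside, world axes, zero at the start; "ft_torque": the same for the moment, N m; "finger_gap": opening from 0.0 (shut) to 1.0 (fully open); "gripper_force": force on a finger pad.
Only numpy, scipy, OpenCV 4.12 (cv2) and the standard library are available. Lean on these libraries where they do the work, as an engineer would, in place of code of your own. Each camera call takes 0.05 s, during which the arm holds its last target. There are 200 camera calls.

TASK

Before the tray of glue tubs goes back into the rack, try every screw cap by pressing its bar firmly in the tightening direction (clockwise from above), one tub after the other from the robot's left to its right, and turn any loose one until it is fully tight. Then push the tray fully home into the bay, with the tubs standing upright in their pockets, and leave the things lying around on the bench where they are.

Things in the scene. Friction and masses are not known exactly. Their poses are not given: they have to be found in the camera images.
- rack: Fixed bay of a stock rack on the bench. Origin: on the bench, under the middle pocket of the pulled-out tray; x points into the bay, y to the robot's left along the row of tubs. While the tray is out its pockets are centred at y = 120, 0, -120 mm; which tub is in which varies. Overhead board: x 152 to 276, y +-225, z 190 to 204 mm (stock on it to 240), on 26 mm uprights at x 165 and 262, y +-212.
- tray (a joint): Travel (m) of the plywood tray along the rack's x, with the tubs in it: 0 = pulled out (end stop, as at the start), 0.18 = fully home (end stop). It stays where it is left. Sliding friction about 6 N plus 25 N per m/s, so a stronger push into the bay on a tub also moves it.
- tray_front (a point): Middle of the outer (robot-side) face of the tray's upright front board, 55 mm above the bench. The board is 300 mm wide along the rack's y, 10 mm thick, 12 to 75 mm above the bench. Its face lies 85 mm in front of the pocket centres and looks along the rack's -x; it moves with the tray. At home it is 57 mm short of the overhead board's edge. The pocket block behind it is 60 mm high.
- tub_a: One of three like square white plastic glue tubs, 76 x 76 x 85 mm high, about 0.6 kg, standing 40 mm deep in a tray pocket with 2 mm play. Origin: centre of its underside, 20 mm above the bench; z up. Coaxial on top is the grey ribbed screw cap, 54 mm across, 93 to 111 mm above the origin, with a grip bar over it (bar_a).
- bar_a (a point): Centre of the top of the grip bar on tub_a's cap, on the turning axis, 153 mm above the bench. Its x axis lies along the bar and turns with the cap. Bar 80 mm long, 12 mm thick, 22 mm high (131 to 153 mm above the bench); its ends overhang the cap by 13 mm. The bar's direction when tight differs from tub to tub, so it does not show what is loose; the cap does not rise when loose.
- cap_a (a joint): Turn of tub_a's cap (rad): 0 = fully tight at a firm stop, growing as it is unscrewed (anticlockwise from above), at most 1.7; loose caps start at 0.4 to 1.3. Tightens clockwise from above. Turning takes about 0.12 N m (3 to 4 N at a bar end); it stays where it is left.
- tub_b: One of three like square white plastic glue tubs, 76 x 76 x 85 mm high, about 0.6 kg, standing 40 mm deep in a tray pocket with 2 mm play. Origin: centre of its underside, 20 mm above the bench; z up. Coaxial on top is the grey ribbed screw cap, 54 mm across, 93 to 111 mm above the origin, with a grip bar over it (bar_b).
- bar_b (a point): Centre of the top of the grip bar on tub_b's cap, on the turning axis, 153 mm above the bench. Its x axis lies along the bar and turns with the cap. Bar 80 mm long, 12 mm thick, 22 mm high (131 to 153 mm above the bench); its ends overhang the cap by 13 mm. The bar's direction when tight differs from tub to tub, so it does not show what is loose; the cap does not rise when loose.
- cap_b (a joint): Turn of tub_b's cap (rad): 0 = fully tight at a firm stop, growing as it is unscrewed (anticlockwise from above), at most 1.7; loose caps start at 0.4 to 1.3. Tightens clockwise from above. Turning takes about 0.12 N m (3 to 4 N at a bar end); it stays where it is left.
- tub_c: One of three like square white plastic glue tubs, 76 x 76 x 85 mm high, about 0.6 kg, standing 40 mm deep in a tray pocket with 2 mm play. Origin: centre of its underside, 20 mm above the bench; z up. Coaxial on top is the grey ribbed screw cap, 54 mm across, 93 to 111 mm above the origin, with a grip bar over it (bar_c).
- bar_c (a point): Centre of the top of the grip bar on tub_c's cap, on the turning axis, 153 mm above the bench. Its x axis lies along the bar and turns with the cap. Bar 80 mm long, 12 mm thick, 22 mm high (131 to 153 mm above the bench); its ends overhang the cap by 13 mm. The bar's direction when tight differs from tub to tub, so it does not show what is loose; the cap does not rise when loose.
- cap_c (a joint): Turn of tub_c's cap (rad): 0 = fully tight at a firm stop, growing as it is unscrewed (anticlockwise from above), at most 1.7; loose caps start at 0.4 to 1.3. Tightens clockwise from above. Turning takes about 0.12 N m (3 to 4 N at a bar end); it stays where it is left.
- tape: Bystander: a cardboard-brown roll, 110 mm outer and 76 mm inner diameter, 48 mm high, lying on the bench left of the rack; origin centre of its underside.
- carton: Bystander: a closed cardboard box 110 x 150 x 70 mm on the bench right of the rack; origin centre of its underside.
- knife: Bystander: a putty knife (spatula) lying on the bench to the right, up to about 250 mm long and 30 mm high; origin at its underside near the middle.
There are look-alikes about, which are no part of the job. Leave any purple or turquoise look-alike of the tub_b alone.

How it is judged:
On the way, in this order (a step that is already met when the one before it is completed fails the run):
1. the left-hand tub's cap is pressed firmly (over 4 N on the tub or its cap) while it is fully tight (within 0.06 rad of its stop) (((y of tub_a in the frame of tub_b above 0 m and y of tub_a in the frame of tub_c above 0 m and contact force between the fingers and tub_a above 4 N and value of joint cap_a below 0.06 rad) or (y of tub_b in the frame of tub_a above 0 m and y of tub_b in the frame of tub_c above 0 m and contact force between the fingers and tub_b above 4 N and value of joint cap_b below 0.06 rad) or (y of tub_c in the frame of tub_a above 0 m and y of tub_c in the frame of tub_b above 0 m and contact force between the fingers and tub_c above 4 N and value of joint cap_c below 0.06 rad))), for 0.06 s.
2. the middle tub's cap is pressed firmly (over 4 N on the tub or its cap) while it is fully tight (within 0.06 rad of its stop) (((y of tub_b in the frame of tub_a above 0 m and y of tub_a in the frame of tub_c above 0 m and contact force between the fingers and tub_a above 4 N and value of joint cap_a below 0.06 rad) or (y of tub_c in the frame of tub_a above 0 m and y of tub_a in the frame of tub_b above 0 m and contact force between the fingers and tub_a above 4 N and value of joint cap_a below 0.06 rad) or (y of tub_a in the frame of tub_b above 0 m and y of tub_b in the frame of tub_c above 0 m and contact force between the fingers and tub_b above 4 N and value of joint cap_b below 0.06 rad) or (y of tub_c in the frame of tub_b above 0 m and y of tub_b in the frame of tub_a above 0 m and contact force between the fingers and tub_b above 4 N and value of joint cap_b below 0.06 rad) or (y of tub_a in the frame of tub_c above 0 m and y of tub_c in the frame of tub_b above 0 m and contact force between the fingers and tub_c above 4 N and value of joint cap_c below 0.06 rad) or (y of tub_b in the frame of tub_c above 0 m and y of tub_c in the frame of tub_a above 0 m and contact force between the fingers and tub_c above 4 N and value of joint cap_c below 0.06 rad))), for 0.06 s.
3. the right-hand tub's cap is pressed firmly (over 4 N on the tub or its cap) while it is fully tight (within 0.06 rad of its stop) (((y of each of tub_b, tub_c in the frame of tub_a above 0 m and contact force between the fingers and tub_a above 4 N and value of joint cap_a below 0.06 rad) or (y of each of tub_a, tub_c in the frame of tub_b above 0 m and contact force between the fingers and tub_b above 4 N and value of joint cap_b below 0.06 rad) or (y of each of tub_a, tub_b in the frame of tub_c above 0 m and contact force between the fingers and tub_c above 4 N and value of joint cap_c below 0.06 rad))), for 0.06 s.
4. the tray is pushed home (within 8 mm of its end stop) (value of joint tray above 0.172 m), for 0.2 s.
At the end, for the whole second after the job is handed in: All three caps within 0.06 rad of fully tight, the tray within 8 mm of fully home, and the three tubs upright (within 0.12 rad), at rest, seated in the tray's pockets (underside below 35 mm) (value of joint each of cap_a, cap_b, cap_c below 0.06 rad and angle between each of tub_a, tub_b, tub_c's own z axis and vertical below 0.12 rad and height (world z) of each of tub_a, tub_b, tub_c below 0.035 m and linear speed of each of tub_a, tub_b, tub_c below 0.02 m/s and value of joint tray above 0.172 m); the robot touches nothing.
It fails at once if the tape is moved by more than 30 mm (distance of tape from where it was at the start of the episode above 0.03 m).
It fails at once if the carton is moved by more than 30 mm (distance of carton from where it was at the start of the episode above 0.03 m).
It fails at once if the knife is moved by more than 30 mm (distance of knife from where it was at the start of the episode above 0.03 m).
It also fails if it takes over 72 s, if anything falls off the work surface, if the arm or the gripper's body presses on something with over 40 N, if the wrist force passes 120 N, or if a joint passes its speed limit or range.

## Working session

There is one attempt and no reset: what is moved stays moved. The work goes in short steps, Python scripts to look and compute and a shell command to move; the robot and the scene stay as the last step left them, time stands still between calls to the robot, and variables do not carry over. Pictures are saved under pics/ and viewed, at most 10 in all, crops included, and the job is handed in when it is done.

```bash
ls; mkdir -p pics
cat > h.py <<'E'
import numpy as np,cv2
from station import sense,vision,order
def snap(n):
    d=vision.snapshot(n); np.savez('/tmp/%s.npz'%n,**d); return d
def load(n): return dict(np.load('/tmp/%s.npz'%n))
def pt(d,u,v,z=None):
    K=d['mtx'];r=np.array([(u-K[0,2])/K[0,0],(v-K[1,2])/K[1,1],1]);P=d['pose']
    if z is None:
        return P[:3,:3]@(r*d['range_z'][int(v),int(u)])+P[:3,3]
    w=P[:3,:3]@r; return P[:3,3]+w*(z-P[2,3])/w[2]
E
python3 - <<'E'
from h import *
for n in('scene','top'):
    d=snap(n);cv2.imwrite(f'pics/{n}1.png',d['image']);print(n,d['pose'].round(3).tolist())
E
```

```text
pics
scene [[0.756, 0.503, -0.419, 1.01], [0.655, -0.573, 0.493, -0.645], [0.008, -0.647, -0.762, 1.066], [0.0, 0.0, 0.0, 1.0]]
top [[0.014, -0.993, 0.118, 0.349], [-1.0, -0.011, 0.024, -0.055], [-0.022, -0.119, -0.993, 1.128], [0.0, 0.0, 0.0, 1.0]]
```

View pics/scene1.png

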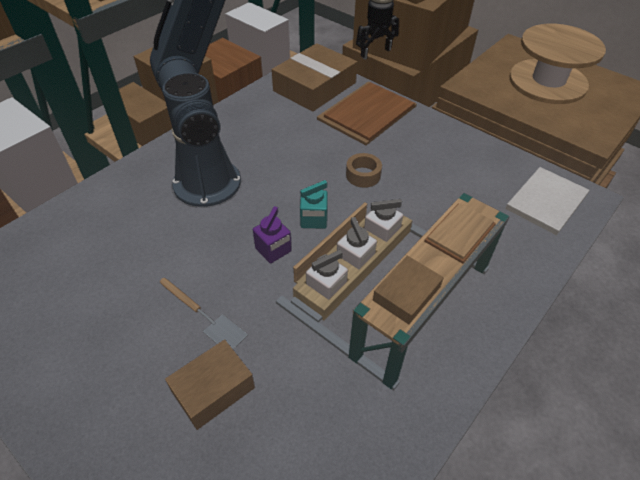

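View pics/top1.png

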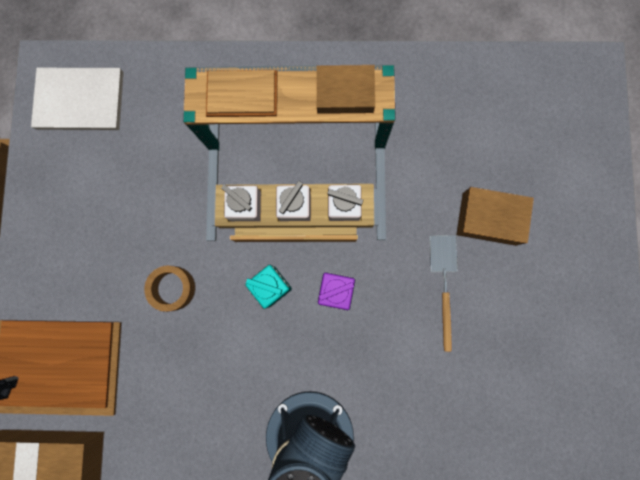

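The white tubs in the tray are at top pixels (241,202), (293,202) and (344,201). The look-alikes are turquoise at (267,286) and purple at (336,291), both outside the tray, so I'll leave them alone. The tape is at (169,288), the knife at (445,290) and the carton at (496,215). Next is a close crop to check the choice and read the bar directions.

Run:
```python
from h import *
d=load('top');c=d['image'][165:255,205:395]
cv2.imwrite('pics/crop1.png',cv2.resize(c,None,fx=4.2,fy=4.2,interpolation=cv2.INTER_CUBIC))
# points: board height map
K=d['mtx'];v,u=np.mgrid[0:480,0:640];z=d['range_z']
P=np.stack([(u-K[0,2])/K[0,0]*z,(v-K[1,2])/K[1,1]*z,z],-1)@d['pose'][:3,:3].T+d['pose'][:3,3]
np.save('/tmp/P.npy',P)
m=(P[...,2]>.135)&(P[...,2]<.165)&(v>165)&(v<240)&(u>205)&(u<395)&(z>0)
n,l,st,ce=cv2.connectedComponentsWithStats(m.astype(np.uint8))
for i in range(1,n):
    if st[i,4]<15: continue
    q=P[l==i]; r=cv2.minAreaRect((q[:,:2]*1000).astype(np.float32)); w=np.cov(q[:,:2].T);e,V=np.linalg.eigh(w);a=V[:,1]
    print(ce[i].round(1),st[i,4],q.mean(0).round(4),'rect',np.round(r[0],1),np.round(r[1],1),'dir deg',np.degrees(np.arctan2(a[1],a[0]))%180)
# overhead rack board
for uv in [(190,73),(389,71),(190,117),(389,117),(231,235),(357,235)]: print(uv,pt(d,*uv).round(3))
m=(P[...,2]>.062)&(P[...,2]<.085)&(v>222)&(v<245)&(u>220)&(u<370); q=P[m]; print('front',m.sum(),q.min(0),q.max(0),cv2.minAreaRect((q[:,:2]*1000).astype(np.float32)))
```

```text
[290.6 197. ] 251 [0.5484 0.0438 0.1514] rect [549.8  45.2] [21.9 79.3] dir deg 147.9562515901521
[236.7 197.4] 206 [0.546  0.1621 0.1532] rect [548.9 162.9] [79.5 15.3] dir deg 51.13662519636199
[345.  196.7] 252 [ 0.5501 -0.0753  0.1516] rect [553.6 -76.2] [79.7 18.9] dir deg 72.40470773510684
(190, 73) [0.807 0.262 0.205]
(389, 71) [ 0.813 -0.166  0.205]
(190, 117) [0.708 0.257 0.206]
(389, 117) [ 0.71  -0.165  0.206]
(231, 235) [0.472 0.19  0.074]
(357, 235) [ 0.475 -0.106  0.075]
front 741 [ 0.46243418 -0.1321863   0.06200573] [0.50521997 0.21718595 0.08236811] ((483.8757629394531, 42.31498718261719), (39.879112243652344, 349.3939514160156), 0.6102378368377686)
```

View pics/crop1.png

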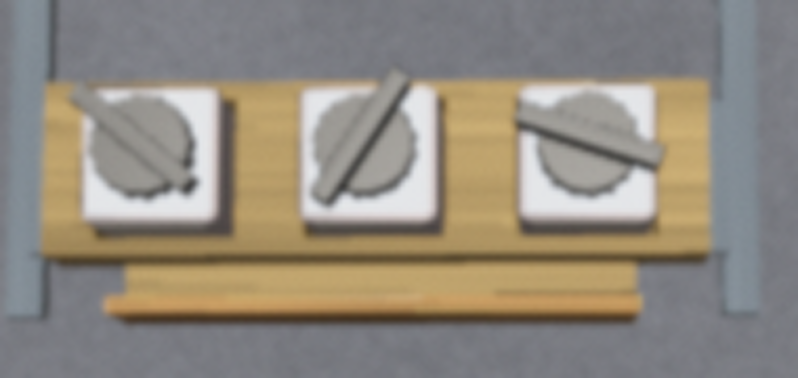

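The crop shows three white tubs in the tray. In top-image pixels, the left bar is centred near (236,197) at about 51° in the world, the middle near (291,197) at about -32°, and the right near (345,197) at about 72°. Heights come out around 0.152 m and spacing around 0.12 m, which matches the description.

```bash
cat > st.py <<'E'
from h import *
from scipy.spatial.transform import Rotation as R
import sys
s=sense();M=R.from_quat(s['tool_rot']).as_matrix()
yaw=np.degrees(np.arctan2(M[1,1],M[0,1]))
print('t',round(s['t'],2),'tcp',np.round(s['tcp_pos'],4),'yaw_y',round(yaw,1),'tilt z',M[:,2].round(3),'q',np.round(s['q'],2),'F',np.round(s['force'],1),'T',np.round(s['ft_torque'],2),'gap',round(s['finger_gap'],3),'gf',round(s['gripper_force'],1))
if len(sys.argv)>3:
    t=np.array([float(a) for a in sys.argv[1:4]]);print('dp units',((t-s['tcp_pos'])/.03).round(2))
E
python3 st.py .5485 .163 .21
```

```text
t 0.1 tcp [0.1765 0.5989 0.2474] yaw_y 73.6 tilt z [-0.001 -0.002 -1.   ] q [ 1.11  0.53  1.43  0.    1.18 -0.18] F [ 0.3 -0.2  0.2] T [ 0.03  0.01 -0.04] gap 0.996 gf 0.0
dp units [ 12.4  -14.53  -1.25]
```

```bash
r='{"dp":[0.775,-0.908,-0.03],"angular":[0,0,4.21]}'; python3 -m crank '[{"dp":[0.775,-0.908,-0.03],"angular":[0,0,4.21]},{"dp":[0.775,-0.908,-0.03],"angular":[0,0,4.21]},{"dp":[0.775,-0.908,-0.03],"angular":[0,0,4.21]},{"dp":[0.775,-0.908,-0.03],"angular":[0,0,4.21]},{"dp":[0.775,-0.908,-0.03],"angular":[0,0,4.21]},{"dp":[0.775,-0.908,-0.03],"angular":[0,0,4.21]},{"dp":[0.775,-0.908,-0.03],"angular":[0,0,4.21]},{"dp":[0.775,-0.908,-0.03],"angular":[0,0,4.21]},{"dp":[0.775,-0.908,-0.03],"angular":[0,0,4.21]},{"dp":[0.775,-0.908,-0.03],"angular":[0,0,4.21]},{"dp":[0.775,-0.908,-0.03],"angular":[0,0,4.21]},{"dp":[0.775,-0.908,-0.03],"angular":[0,0,4.21]},{"dp":[0.775,-0.908,-0.03],"angular":[0,0,4.21]},{"dp":[0.775,-0.908,-0.03],"angular":[0,0,4.21]},{"dp":[0.775,-0.908,-0.03],"angular":[0,0,4.21]},{"dp":[0.775,-0.908,-0.03],"angular":[0,0,4.21]},{"dp":[0,0,0],"angular":[0,0,0]},{"dp":[0,0,0],"angular":[0,0,0]}]' 0.6 20
cat > wl.py <<'E'
from h import *
from scipy.spatial.transform import Rotation as R
import sys
s=sense();d=snap('wrist');T=np.eye(4);T[:3,:3]=R.from_quat(s['tool_rot']).as_matrix();T[:3,3]=s['tcp_pos']
d['pose']=T@d['mount'];K=d['mtx'];v,u=np.mgrid[0:480,0:640];z=d['range_z']
P=np.stack([(u-K[0,2])/K[0,0]*z,(v-K[1,2])/K[1,1]*z,z],-1)@d['pose'][:3,:3].T+d['pose'][:3,3]
cx,cy=map(float,sys.argv[1:3])
m=(np.hypot(P[...,0]-cx,P[...,1]-cy)<.055)&(P[...,2]>.142)&(P[...,2]<.160)&(z>0)
q=P[m]; r=cv2.minAreaRect((q[:,:2]*1000).astype(np.float32)); e,V=np.linalg.eigh(np.cov(q[:,:2].T));a=V[:,1]
print(m.sum(),'median',np.median(q,0).round(4),'rect',np.round(r[0],1),np.round(r[1],1),'dir',round(np.degrees(np.arctan2(a[1],a[0])),1))
cv2.imwrite('pics/%s.png'%sys.argv[3],d['image'])
E
python3 st.py .5485 .163 .152; python3 wl.py .5485 .163 w1
```

```text
t: 1.9
tcp_pos: [0.5486, 0.163, 0.2333]
tool_rot: [-0.429, 0.903, 0.0, -0.001]
force: [-1.2, -0.2, 0.3]
finger_gap: 0.401
gripper_force: 0.0
t 1.9 tcp [0.5486 0.163  0.2333] yaw_y 140.8 tilt z [-0.002  0.    -1.   ] q [ 0.09  0.48  1.58  0.    1.09 -2.36] F [-1.2 -0.2  0.3] T [ 0.04  0.04 -0.02] gap 0.401 gf 0.0
dp units [-0.    0.   -2.71]
3170 median [0.542  0.1614 0.1533] rect [544.8 164.9] [79.6 12. ] dir 51.0
```

View pics/w1.png

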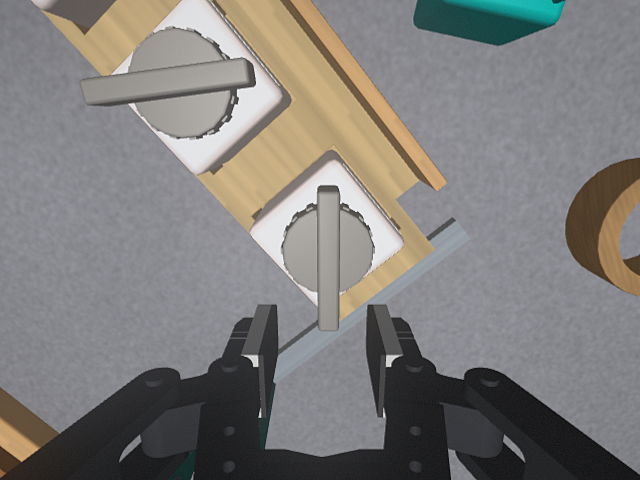

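The wrist view shows the left bar upright in the image, from (328,186) to (328,330), with the fingertip midplane at about u=322. I'll check the mount calibration against the visible fingers.

Run:
```python
from h import *
d=load('wrist');print(d['mount'].round(4).tolist())
inv=np.linalg.inv(d['mount'])
for z in(.0,.015,.08):
    p=d['mtx']@(inv@[0,0,z,1])[:3];print(z,p[:2]/p[2])
```

```text
[[-0.0008, -0.953, -0.303, 0.0774], [1.0, -0.0008, -0.0, 0.0006], [-0.0002, -0.303, 0.953, -0.1261], [0.0, 0.0, 0.0, 1.0]]
0.0 [320.05352014 346.95603212]
0.015 [320.19273172 325.90150949]
0.08 [320.58677719 266.30561012]
```

```bash
python3 -m crank '[{"dp":[-0.1,0.05,-0.68],"angular":[0,0,0]},{"dp":[0,0,-0.68],"angular":[0,0,0]},{"dp":[0,0,-0.68],"angular":[0,0,0]},{"dp":[0,0,-0.66],"angular":[0,0,0]},{"dp":[0,0,0],"angular":[0,0,0]}]' 0.6 20; python3 st.py; python3 -m crank '[{"dp":[0,0,0],"angular":[0,0,0]},{"dp":[0,0,0],"angular":[0,0,0]},{"dp":[0,0,0],"angular":[0,0,0]},{"dp":[0,0,0],"angular":[0,0,0]},{"dp":[0,0,0],"angular":[0,0,0]},{"dp":[0,0,0],"angular":[0,0,0]}]' 1 20; python3 st.py
```

```text
t: 2.45
tcp_pos: [0.5424, 0.1662, 0.1505]
tool_rot: [-0.431, 0.903, 0.001, -0.003]
force: [-1.0, -0.3, -0.3]
finger_gap: 0.403
gripper_force: 0.0
t 2.45 tcp [0.5424 0.1662 0.1505] yaw_y 141.0 tilt z [-0.007 -0.    -1.   ] q [ 0.1   0.58  1.66  0.    0.9  -2.36] F [-1.  -0.3 -0.3] T [ 0.    0.01 -0.05] gap 0.403 gf 0.0
t: 3.05
tcp_pos: [0.5464, 0.1656, 0.1538]
tool_rot: [-0.43, 0.903, 0.0, 0.001]
force: [0.6, 2.5, 3.1]
finger_gap: 0.136
gripper_force: 25.7
t 3.05 tcp [0.5464 0.1656 0.1538] yaw_y 140.9 tilt z [ 0.002  0.001 -1.   ] q [ 0.1   0.58  1.66  0.    0.9  -2.36] F [0.6 2.5 3.1] T [ 0.43 -0.   -0.01] gap 0.136 gf 25.7
```

```bash
python3 -m crank '[{"dp":[0,0,0],"angular":[0,0,-4]},{"dp":[0,0,0],"angular":[0,0,-4]},{"dp":[0,0,0],"angular":[0,0,0]}]' ; python3 st.py
```

```text
t: 3.35
tcp_pos: [0.5466, 0.1652, 0.1538]
tool_rot: [-0.366, 0.931, -0.0, 0.001]
force: [0.5, 1.5, 4.5]
finger_gap: 0.134
gripper_force: 25.8
t 3.35 tcp [0.5466 0.1652 0.1538] yaw_y 132.9 tilt z [ 0.002  0.    -1.   ] q [ 0.1   0.58  1.66  0.    0.9  -2.22] F [0.5 1.5 4.5] T [ 0.22 -0.07 -0.13] gap 0.134 gf 25.8
```

```bash
python3 -m crank '[{"dp":[0,0,0],"angular":[0,0,-5]},{"dp":[0,0,0],"angular":[0,0,-5]},{"dp":[0,0,0],"angular":[0,0,-5]},{"dp":[0,0,0],"angular":[0,0,0]}]' - 40 ; python3 st.py;  python3 -m crank '[{"dp":[0,0,0],"angular":[0,0,-5]},{"dp":[0,0,0],"angular":[0,0,-5]},{"dp":[0,0,0],"angular":[0,0,0]}]' >/dev/null; python3 st.py
```

```text
t: 3.75
tcp_pos: [0.5468, 0.165, 0.1538]
tool_rot: [-0.242, 0.97, -0.0, 0.001]
force: [-0.1, 0.7, 5.2]
finger_gap: 0.127
gripper_force: 44.8
t 3.75 tcp [0.5468 0.165  0.1538] yaw_y 118.0 tilt z [ 0.003 -0.    -1.   ] q [ 0.1   0.58  1.66 -0.    0.9  -1.96] F [-0.1  0.7  5.2] T [ 0.11 -0.12 -0.13] gap 0.127 gf 44.8
t 4.05 tcp [0.5467 0.1648 0.1538] yaw_y 108.1 tilt z [ 0.002 -0.001 -1.   ] q [ 0.1   0.58  1.66 -0.    0.9  -1.79] F [ 0.9 -0.5  5.4] T [-0.01 -0.1   0.  ] gap 0.129 gf 44.8
```

```bash
for i in 1; do python3 -m crank '[{"dp":[0,0,0],"angular":[0,0,-5]},{"dp":[0,0,0],"angular":[0,0,-5]}]' >/dev/null; python3 st.py; python3 -m crank '[{"dp":[0,0,0],"angular":[0,0,-5]},{"dp":[0,0,0],"angular":[0,0,-5]}]' >/dev/null; python3 st.py; done
```

```text
t 4.25 tcp [0.5465 0.165  0.1539] yaw_y 98.4 tilt z [ 0.003 -0.002 -1.   ] q [ 0.1   0.58  1.66 -0.    0.9  -1.62] F [-0.3  2.4  7.2] T [ 0.46 -0.07  2.23] gap 0.125 gf 86.8
t 4.45 tcp [0.5465 0.1649 0.1541] yaw_y 89.0 tilt z [ 0.003 -0.005 -1.   ] q [ 0.1   0.58  1.66 -0.01  0.9  -1.45] F [0.6 3.3 7.2] T [0.6  0.02 4.37] gap 0.127 gf 155.6
```

Torque climbs steeply, so the cap is at its stop. I'll back off, release and check.

```bash
python3 -m crank '[{"dp":[0,0,0],"angular":[0,0,4]},{"dp":[0,0,0],"angular":[0,0,4]},{"dp":[0,0,0],"angular":[0,0,4]},{"dp":[0,0,0],"angular":[0,0,0]}]' >/dev/null; python3 st.py; python3 -m crank '[{"dp":[0,0,0],"angular":[0,0,0]},{"dp":[0,0,0],"angular":[0,0,0]},{"dp":[0,0,0],"angular":[0,0,0]},{"dp":[0,0,0.9],"angular":[0,0,0]},{"dp":[0,0,0.9],"angular":[0,0,0]},{"dp":[0,0,0.9],"angular":[0,0,0]},{"dp":[0,0,0],"angular":[0,0,0]}]' 0.6 20; python3 wl.py .5465 .165 w2; python3 st.py
```

```text
t 4.85 tcp [0.5465 0.165  0.1539] yaw_y 100.7 tilt z [ 0.003 -0.002 -1.   ] q [ 0.1   0.58  1.66 -0.    0.9  -1.66] F [-0.2  1.1  6.6] T [ 0.24 -0.04  1.74] gap 0.125 gf 71.1
t: 5.55
tcp_pos: [0.5481, 0.1652, 0.2373]
tool_rot: [-0.087, 0.996, 0.0, 0.004]
force: [0.4, -0.6, 1.1]
finger_gap: 0.4
gripper_force: 0.0
3142 median [0.5409 0.164  0.1533] rect [544.8 165. ] [79.8 12.1] dir -162.4
t 5.6 tcp [0.5468 0.1651 0.2354] yaw_y 99.9 tilt z [ 0.004  0.    -1.   ] q [ 0.1   0.47  1.59  0.    1.08 -1.65] F [ 0.  -1.  -0.1] T [0.02 0.05 0.02] gap 0.398 gf 0.0
```

View pics/w2.png

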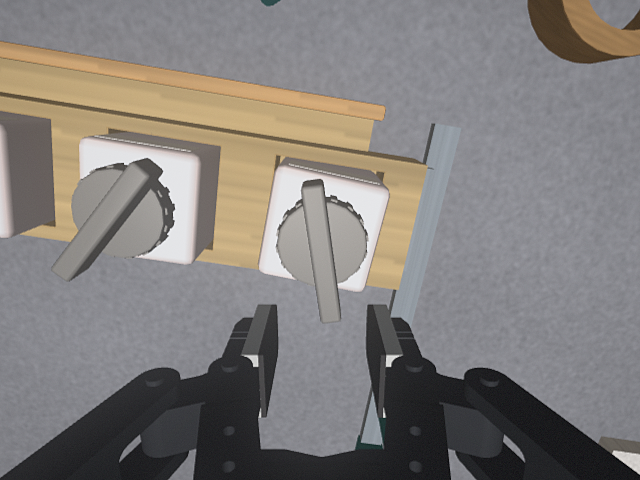

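The left bar now stands at 17.6°, from (313,182) to (331,320). It turned 33°, and extrapolating the torque back puts the stop at the same angle, so it is tight. The tubs look upright. Next is the middle tub.

```bash
python3 -m crank '[{"dp":[0.0,-0.66,0],"angular":[0,0,-7]},{"dp":[0.02,-0.66,0],"angular":[0,0,-7]},{"dp":[0,-0.66,0],"angular":[0,0,-7]},{"dp":[0,-0.66,0],"angular":[0,0,-7]},{"dp":[0,-0.65,0],"angular":[0,0,-7]},{"dp":[0,-0.65,0],"angular":[0,0,-7]},{"dp":[0,0,0],"angular":[0,0,0]},{"dp":[0,0,0],"angular":[0,0,0]}]' >/dev/null; python3 wl.py .5475 .047 w3;python3 st.py .5475 .047 .152
```

```text
3156 median [0.5428 0.0476 0.1533] rect [546.8  45.2] [12. 80.] dir 147.8
t 6.45 tcp [0.5457 0.0474 0.2329] yaw_y 58.0 tilt z [-0.002  0.001 -1.   ] q [-0.12  0.44  1.64  0.    1.06 -1.13] F [-0.1 -1.   0.6] T [0.01 0.   0.04] gap 0.398 gf 0.0
dp units [ 0.06 -0.01 -2.7 ]
```

```bash
python3 -m crank '[{"dp":[0.04,-0.05,-0.67],"angular":[0,0,0]},{"dp":[0,0,-0.67],"angular":[0,0,0]},{"dp":[0,0,-0.67],"angular":[0,0,0]},{"dp":[0,0,-0.66],"angular":[0,0,0]},{"dp":[0,0,0],"angular":[0,0,0]},{"dp":[0,0,0],"angular":[0,0,0]}]' 0.6 20 >/dev/null; python3 st.py; python3 -m crank '[{"dp":[0,0,0],"angular":[0,0,0]},{"dp":[0,0,0],"angular":[0,0,0]},{"dp":[0,0,0],"angular":[0,0,0]},{"dp":[0,0,0],"angular":[0,0,0]},{"dp":[0,0,0],"angular":[0,0,0]}]' 1 30 >/dev/null; python3 st.py; python3 -m crank '[{"dp":[0,0,0],"angular":[0,0,-4]},{"dp":[0,0,0],"angular":[0,0,-4]}]' >/dev/null ; python3 st.py
```

```text
t 7.05 tcp [0.5474 0.0462 0.1536] yaw_y 58.0 tilt z [-0.001  0.    -1.   ] q [-0.12  0.56  1.71  0.    0.87 -1.13] F [ 0.5  0.1 -0.2] T [-0.02 -0.03  0.03] gap 0.396 gf 0.0
t 7.55 tcp [0.5479 0.0449 0.1547] yaw_y 57.9 tilt z [ 0.001 -0.001 -1.   ] q [-0.12  0.56  1.71 -0.    0.87 -1.13] F [-2.  -3.3  6.4] T [-0.46  0.35  0.01] gap 0.132 gf 34.0
t 7.75 tcp [0.5478 0.0452 0.1547] yaw_y 49.8 tilt z [ 0.001 -0.    -1.   ] q [-0.12  0.56  1.71 -0.    0.87 -0.99] F [-2.4 -2.   5.9] T [-0.28  0.28  0.14] gap 0.131 gf 34.0
```

The middle cap is loose too: it turned 8° at 0.14 N m. I'll keep turning.

```bash
python3 -m crank '[{"dp":[0,0,0],"angular":[0,0,-5]},{"dp":[0,0,0],"angular":[0,0,-5]}]' >/dev/null ; python3 st.py; python3 -m crank '[{"dp":[0,0,0],"angular":[0,0,-5]}]' >/dev/null ; python3 st.py;python3 -m crank '[{"dp":[0,0,0],"angular":[0,0,-5]}]' >/dev/null ; python3 st.py
```

```text
t 7.95 tcp [0.5477 0.0453 0.1547] yaw_y 39.8 tilt z [ 0.001 -0.    -1.   ] q [-0.12  0.56  1.71 -0.    0.87 -0.81] F [-1.6 -1.6  7. ] T [-0.26  0.33  0.16] gap 0.132 gf 34.0
t 8.05 tcp [0.5477 0.0453 0.1547] yaw_y 34.8 tilt z [ 0.001 -0.    -1.   ] q [-0.12  0.56  1.71 -0.    0.87 -0.73] F [-3.2 -1.7  5.8] T [-0.2   0.27  0.18] gap 0.132 gf 34.0
t 8.15 tcp [0.5476 0.0453 0.1547] yaw_y 29.8 tilt z [ 0.001 -0.    -1.   ] q [-0.12  0.56  1.71 -0.    0.87 -0.64] F [-1.7 -0.7  6.5] T [-0.22  0.32  0.67] gap 0.129 gf 36.7
```

```bash
python3 -m crank '[{"dp":[0,0,0],"angular":[0,0,-4]},{"dp":[0,0,0],"angular":[0,0,-4]},{"dp":[0,0,0],"angular":[0,0,0]}]' >/dev/null ; python3 st.py;python3 -m crank '[{"dp":[0,0,0],"angular":[0,0,4]},{"dp":[0,0,0],"angular":[0,0,0]},{"dp":[0,0,0],"angular":[0,0,0]}]' >/dev/null ; python3 st.py; python3 -m crank '[{"dp":[0,0,0],"angular":[0,0,0]},{"dp":[0,0,0],"angular":[0,0,0]},{"dp":[0,0,0],"angular":[0,0,0]},{"dp":[0,0,0.9],"angular":[0,0,0]},{"dp":[0,0,0.9],"angular":[0,0,0]},{"dp":[0,0,0.9],"angular":[0,0,0]},{"dp":[0,0,0],"angular":[0,0,0]}]' 0.6 20 >/dev/null; python3 wl.py .5475 .0455 w4; python3 st.py .551 -.0745 .235
```

```text
t 8.45 tcp [0.5477 0.0446 0.1548] yaw_y 22.4 tilt z [ 0.001 -0.004 -1.   ] q [-0.12  0.56  1.71 -0.    0.87 -0.51] F [-1.7 -3.2  5.4] T [-0.49  0.35  1.76] gap 0.128 gf 67.6
t 8.75 tcp [0.5477 0.0446 0.1547] yaw_y 26.3 tilt z [ 0.001 -0.003 -1.   ] q [-0.12  0.56  1.71 -0.    0.87 -0.58] F [-2.3 -3.9  6.2] T [-0.64  0.38  1.05] gap 0.131 gf 45.8
3066 median [0.5447 0.049  0.1533] rect [546.7  45.3] [12.1 80. ] dir 120.3
t 9.5 tcp [0.5487 0.0456 0.2363] yaw_y 25.9 tilt z [ 0.004 -0.    -1.   ] q [-0.12  0.44  1.64  0.    1.06 -0.57] F [ 0.8  0.5 -0.4] T [-0.    0.02 -0.02] gap 0.405 gf 0.0
dp units [ 0.08 -4.   -0.04]
```

The middle cap is tight at 120.3°, having turned 27.5°, with a firm torque rise. Next is the right tub.

```bash
python3 -m crank '[{"dp":[0.0,-0.67,0],"angular":[0,0,-7.3]},{"dp":[0.02,-0.67,0],"angular":[0,0,-7.3]},{"dp":[0,-0.67,0],"angular":[0,0,-7.3]},{"dp":[0,-0.67,0],"angular":[0,0,-7.3]},{"dp":[0,-0.66,0],"angular":[0,0,-7.3]},{"dp":[0,-0.66,0],"angular":[0,0,-7.3]},{"dp":[0,0,0],"angular":[0,0,0]},{"dp":[0,0,0],"angular":[0,0,0]}]' >/dev/null; python3 wl.py .549 -.0745 w5;python3 st.py .549 -.0745 .152
```

```text
3153 median [ 0.5502 -0.0703  0.1533] rect [548.9 -74.4] [79.5 12. ] dir 72.4
t 10.35 tcp [ 0.5475 -0.0737  0.2338] yaw_y -17.8 tilt z [-0.002  0.001 -1.   ] q [-0.34  0.45  1.63  0.    1.06 -0.03] F [ 0.5  0.3 -0.3] T [ 0.04 -0.02  0.02] gap 0.4 gf 0.0
dp units [ 0.05 -0.03 -2.73]
```

```bash
python3 -m crank '[{"dp":[0.06,-0.03,-0.67],"angular":[0,0,0]},{"dp":[0,0,-0.67],"angular":[0,0,0]},{"dp":[0,0,-0.67],"angular":[0,0,0]},{"dp":[0,0,-0.67],"angular":[0,0,0]},{"dp":[0,0,0],"angular":[0,0,0]},{"dp":[0,0,0],"angular":[0,0,0]}]' 0.6 20 >/dev/null; python3 st.py; python3 -m crank '[{"dp":[0,0,0],"angular":[0,0,0]},{"dp":[0,0,0],"angular":[0,0,0]},{"dp":[0,0,0],"angular":[0,0,0]},{"dp":[0,0,0],"angular":[0,0,0]},{"dp":[0,0,0],"angular":[0,0,0]}]' 1 30 >/dev/null; python3 st.py; python3 -m crank '[{"dp":[0,0,0],"angular":[0,0,-4]},{"dp":[0,0,0],"angular":[0,0,-4]}]' >/dev/null ; python3 st.py
```

```text
t 10.95 tcp [ 0.5498 -0.0745  0.1542] yaw_y -17.8 tilt z [-0.001  0.001 -1.   ] q [-0.34  0.56  1.7   0.    0.88 -0.03] F [-0.7 -0.4  0.4] T [-0.04 -0.03 -0.08] gap 0.399 gf 0.0
t 11.45 tcp [ 0.5498 -0.0751  0.1554] yaw_y -17.9 tilt z [ 0.  0. -1.] q [-0.34  0.56  1.7   0.    0.88 -0.03] F [-2.   2.8  6.4] T [ 0.37  0.37 -0.  ] gap 0.131 gf 34.2
t 11.65 tcp [ 0.5497 -0.0751  0.1554] yaw_y -25.8 tilt z [-0. -0. -1.] q [-0.34  0.56  1.7  -0.    0.88  0.11] F [-1.5  2.5  6.4] T [0.53 0.39 1.31] gap 0.133 gf 53.4
```

```bash
python3 -m crank '[{"dp":[0,0,0],"angular":[0,0,-3]},{"dp":[0,0,0],"angular":[0,0,0]}]' >/dev/null ; python3 st.py;python3 -m crank '[{"dp":[0,0,0],"angular":[0,0,5]},{"dp":[0,0,0],"angular":[0,0,3]},{"dp":[0,0,0],"angular":[0,0,0]}]' >/dev/null ; python3 st.py; python3 -m crank '[{"dp":[0,0,0],"angular":[0,0,0]},{"dp":[0,0,0],"angular":[0,0,0]},{"dp":[0,0,0],"angular":[0,0,0]},{"dp":[0,0,0.9],"angular":[0,0,0]},{"dp":[0,0,0.9],"angular":[0,0,0]},{"dp":[0,0,0.9],"angular":[0,0,0]},{"dp":[0,0,0],"angular":[0,0,0]}]' 0.6 20 >/dev/null; python3 wl.py .549 -.0745 w6; python3 st.py
python3 - <<'E'
from h import *
d=snap('top');cv2.imwrite('pics/top2.png',cv2.resize(d['image'][110:320,150:450],None,fx=2.6,fy=2.6))
E
```

```text
t 11.85 tcp [ 0.5496 -0.0752  0.1554] yaw_y -28.5 tilt z [-0.001 -0.002 -1.   ] q [-0.34  0.56  1.7  -0.    0.88  0.16] F [-2.9  2.3  6.9] T [0.43 0.45 1.62] gap 0.127 gf 65.8
t 12.15 tcp [ 0.5496 -0.0752  0.1553] yaw_y -20.8 tilt z [-0.  0. -1.] q [-0.34  0.56  1.7   0.    0.88  0.03] F [-3.1  2.4  6.1] T [0.35 0.44 0.12] gap 0.135 gf 34.2
2993 median [ 0.5503 -0.0703  0.1533] rect [548.8 -74.6] [80. 12.] dir 69.3
t 12.9 tcp [ 0.5513 -0.076   0.2371] yaw_y -20.9 tilt z [ 0.005 -0.002 -1.   ] q [-0.34  0.45  1.62 -0.    1.07  0.03] F [-0.5 -0.1 -0.8] T [-0.01  0.01 -0.01] gap 0.399 gf 0.0
```

View pics/top2.png

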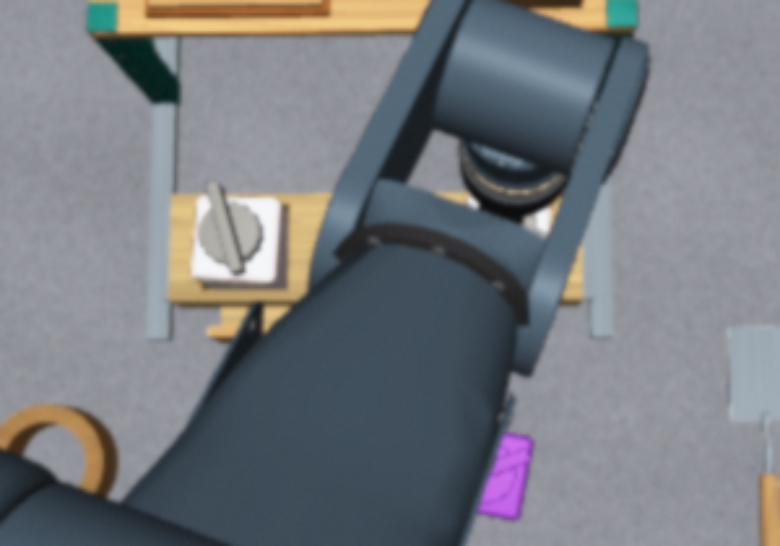

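The right cap was already tight: torque rose to 1.3 N m within 8°, and the bar shifted only 3°, which is the tub's play in its pocket. The picture shows the left tub seated and the tape and purple look-alike untouched. I'll now find room to bring the gripper down in front of the tray board.

Run:
```python
from h import *
P=np.load('/tmp/P.npy');v,u=np.mgrid[0:480,0:640]
for n,(a,b,c,e) in dict(turq=(240,295,258,312),purple=(312,360,265,315)).items():
    m=(u>a)&(u<b)&(v>c)&(v<e)&(P[...,2]>.03);q=P[m];print(n,q.min(0).round(3),q.max(0).round(3))
m=(P[...,2]>.066)&(P[...,2]<.08)&(v>228)&(v<243)&(u>230)&(u<358);q=P[m]
print('board',np.percentile(q,[2,50,98],axis=0).round(4).tolist())
```

```text
turq [ 0.304 -0.055  0.032] [0.405 0.152 1.128]
purple [ 0.304 -0.101  0.075] [ 0.388 -0.017  1.128]
board [[0.4631, -0.0991, 0.0671], [0.4692, 0.0484, 0.0756], [0.4748, 0.1844, 0.0789]]
```

```bash
python3 -m crank '[{"dp":[-0.278,0.246,0],"angular":[0,0,8.53]},{"dp":[-0.278,0.246,0],"angular":[0,0,8.53]},{"dp":[-0.278,0.246,0],"angular":[0,0,8.53]},{"dp":[-0.278,0.246,0],"angular":[0,0,8.53]},{"dp":[-0.278,0.246,0],"angular":[0,0,8.53]},{"dp":[-0.278,0.246,0],"angular":[0,0,8.53]},{"dp":[-0.278,0.246,0],"angular":[0,0,8.53]},{"dp":[-0.278,0.246,0],"angular":[0,0,8.53]},{"dp":[-0.278,0.246,0],"angular":[0,0,8.53]},{"dp":[-0.278,0.246,0],"angular":[0,0,8.53]},{"dp":[-0.278,0.246,0],"angular":[0,0,8.53]},{"dp":[-0.278,0.246,0],"angular":[0,0,8.53]},{"dp":[-0.278,0.246,0],"angular":[0,0,8.53]},{"dp":[0,0,0],"angular":[0,0,0]},{"dp":[0,0,0],"angular":[0,0,0]},{"dp":[0,0,0],"angular":[0,0,0]}]' 1 20 >/dev/null; python3 st.py .443 .02 .065
python3 - <<'E'
from h import *
d=snap('scene');cv2.imwrite('pics/scene2.png',cv2.resize(d['image'][120:350,220:520],None,fx=2.6,fy=2.6))
E
```

```text
t 14.55 tcp [0.4419 0.0201 0.235 ] yaw_y 89.9 tilt z [-0. -0. -1.] q [-0.21  0.3   1.89 -0.    0.95 -1.78] F [-0.6  0.4 -0.1] T [-0.02  0.04  0.02] gap 0.002 gf 0.0
dp units [ 0.04 -0.   -5.67]
```

View pics/scene2.png

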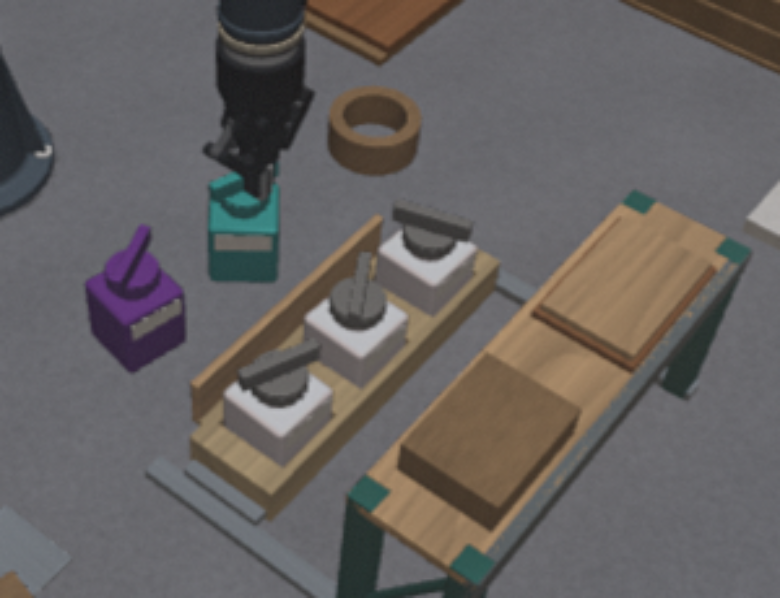

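All tubs stand upright, with the gripper above the gap in front of the board and the look-alikes behind it. I'll descend.

```bash
python3 -m crank '[{"dp":[0,0,-0.7],"angular":[0,0,0]},{"dp":[0,0,-0.7],"angular":[0,0,0]},{"dp":[0,0,-0.7],"angular":[0,0,0]},{"dp":[0,0,-0.7],"angular":[0,0,0]},{"dp":[0,0,-0.7],"angular":[0,0,0]},{"dp":[0,0,-0.7],"angular":[0,0,0]},{"dp":[0,0,-0.7],"angular":[0,0,0]},{"dp":[0,0,-0.7],"angular":[0,0,0]},{"dp":[0,0,0],"angular":[0,0,0]},{"dp":[0,0,0],"angular":[0,0,0]}]' >/dev/null; python3 st.py; python3 -m crank '[{"dp":[0.2,0,0],"angular":[0,0,0]},{"dp":[0.2,0,0],"angular":[0,0,0]},{"dp":[0.2,0,0],"angular":[0,0,0]},{"dp":[0.2,0,0],"angular":[0,0,0]},{"dp":[0.2,0,0],"angular":[0,0,0]}]' >/dev/null; python3 st.py
```

```text
t 15.6 tcp [0.4418 0.0203 0.0672] yaw_y 90.0 tilt z [-0.001  0.    -1.   ] q [-0.21  0.64  2.03 -0.    0.48 -1.78] F [-0.5  0.3  0.5] T [ 0.    0.02 -0.03] gap -0.006 gf 0.0
t 16.1 tcp [0.4682 0.0209 0.0681] yaw_y 90.1 tilt z [-0.008  0.001 -1.   ] q [-0.19  0.65  1.96 -0.    0.54 -1.76] F [-7.2 -2.1  5.9] T [-0.2   1.13  0.03] gap -0.001 gf 3.7
```

```bash
python3 -m crank '[{"dp":[0.24,0,0],"angular":[0,0,0]},{"dp":[0.24,0,0],"angular":[0,0,0]},{"dp":[0.24,0,0],"angular":[0,0,0]},{"dp":[0.24,0,0],"angular":[0,0,0]},{"dp":[0.24,0,0],"angular":[0,0,0]},{"dp":[0.24,0,0],"angular":[0,0,0]},{"dp":[0.24,0,0],"angular":[0,0,0]},{"dp":[0.24,0,0],"angular":[0,0,0]},{"dp":[0.24,0,0],"angular":[0,0,0]},{"dp":[0.24,0,0],"angular":[0,0,0]},{"dp":[0.24,0,0],"angular":[0,0,0]},{"dp":[0.24,0,0],"angular":[0,0,0]},{"dp":[0.24,0,0],"angular":[0,0,0]},{"dp":[0.24,0,0],"angular":[0,0,0]},{"dp":[0.24,0,0],"angular":[0,0,0]},{"dp":[0.24,0,0],"angular":[0,0,0]},{"dp":[0.24,0,0],"angular":[0,0,0]},{"dp":[0.24,0,0],"angular":[0,0,0]},{"dp":[0.24,0,0],"angular":[0,0,0]},{"dp":[0,0,0],"angular":[0,0,0]}]' >/dev/null; python3 st.py; python3 -m crank '[{"dp":[0.15,0,0],"angular":[0,0,0]},{"dp":[0.15,0,0],"angular":[0,0,0]},{"dp":[0.15,0,0],"angular":[0,0,0]},{"dp":[0.1,0,0],"angular":[0,0,0]},{"dp":[0.1,0,0],"angular":[0,0,0]}]' >/dev/null; python3 st.py
```

```text
t 18.1 tcp [0.6071 0.0219 0.068 ] yaw_y 90.0 tilt z [-0.003  0.002 -1.   ] q [-0.15  0.75  1.6   0.    0.79 -1.72] F [-3.3  2.8  2. ] T [0.43 0.55 0.03] gap -0.002 gf 1.9
t 18.6 tcp [0.625  0.022  0.0679] yaw_y 90.0 tilt z [-0.007  0.002 -1.   ] q [-0.14  0.77  1.55  0.    0.83 -1.72] F [-6.9  4.1  4.6] T [0.59 1.05 0.06] gap 0.001 gf 3.4
```

Still sliding. I'll go in small steps until the force rises at the end stop.

```bash
python3 -m crank '[{"dp":[0.1,0,0],"angular":[0,0,0]},{"dp":[0.1,0,0],"angular":[0,0,0]}]' >/dev/null; python3 st.py; python3 -m crank '[{"dp":[0.1,0,0],"angular":[0,0,0]}]' >/dev/null; python3 st.py; python3 -m crank '[{"dp":[0.1,0,0],"angular":[0,0,0]}]' >/dev/null; python3 st.py
```

```text
t 18.8 tcp [0.6308 0.0221 0.0679] yaw_y 90.0 tilt z [-0.007  0.002 -1.   ] q [-0.14  0.77  1.54  0.    0.84 -1.71] F [-6.8  3.8  4.2] T [0.67 0.99 0.1 ] gap -0.004 gf 3.4
t 18.9 tcp [0.6318 0.0221 0.0679] yaw_y 90.1 tilt z [-0.012  0.002 -1.   ] q [-0.14  0.77  1.53  0.    0.85 -1.71] F [-14.    3.   12.2] T [0.45 2.18 0.08] gap -0.004 gf 7.3
t 19.0 tcp [0.6319 0.0222 0.0679] yaw_y 90.1 tilt z [-0.019  0.002 -1.   ] q [-0.14  0.78  1.52 -0.    0.86 -1.71] F [-20.2   1.6  15.4] T [0.28 2.9  0.08] gap 0.001 gf 10.2
```

The end stop is reached, with force rising to 20 N at x = 0.632. I'll hold briefly, back off, rise and look.

```bash
python3 -m crank '[{"dp":[0,0,0],"angular":[0,0,0]},{"dp":[0,0,0],"angular":[0,0,0]},{"dp":[0,0,0],"angular":[0,0,0]},{"dp":[-0.3,0,0],"angular":[0,0,0]},{"dp":[-0.6,0,0],"angular":[0,0,0]},{"dp":[-0.6,0,0],"angular":[0,0,0]},{"dp":[-0.6,0,0.6],"angular":[0,0,0]},{"dp":[-0.6,0,0.7],"angular":[0,0,0]},{"dp":[-0.6,0,0.7],"angular":[0,0,0]},{"dp":[-0.6,0,0.7],"angular":[0,0,0]},{"dp":[-0.6,0,0.7],"angular":[0,0,0]},{"dp":[-0.6,0,0.7],"angular":[0,0,0]},{"dp":[-0.6,0,0.7],"angular":[0,0,0]},{"dp":[0,0,0.7],"angular":[0,0,0]},{"dp":[0,0,0.7],"angular":[0,0,0]},{"dp":[0,0,0],"angular":[0,0,0]},{"dp":[0,0,0],"angular":[0,0,0]},{"dp":[0,0,0],"angular":[0,0,0]}]' >/dev/null; python3 st.py
python3 - <<'E'
from h import *
d=snap('scene');cv2.imwrite('pics/scene3.png',cv2.resize(d['image'][120:400,150:520],None,fx=2.1,fy=2.1))
d=snap('top');K=d['mtx'];v,u=np.mgrid[0:480,0:640];z=d['range_z']
P=np.stack([(u-K[0,2])/K[0,0]*z,(v-K[1,2])/K[1,1]*z,z],-1)@d['pose'][:3,:3].T+d['pose'][:3,3]
m=(P[...,2]>.066)&(P[...,2]<.08)&(P[...,0]>.6)&(P[...,0]<.67)&(abs(P[...,1]-.045)<.15);q=P[m]
print(m.sum(),np.percentile(q,[2,50,98],axis=0).round(4).tolist())
E
```

```text
t 20.8 tcp [0.4687 0.0204 0.2529] yaw_y 90.0 tilt z [-0.  0. -1.] q [-0.2   0.31  1.81 -0.    1.02 -1.77] F [ 1.  -0.3  0.4] T [0.02 0.01 0.03] gap -0.002 gf 0.0
536 [[0.643, -0.0977, 0.0675], [0.6485, 0.0252, 0.0755], [0.6547, 0.189, 0.0794]]
```

View pics/scene3.png

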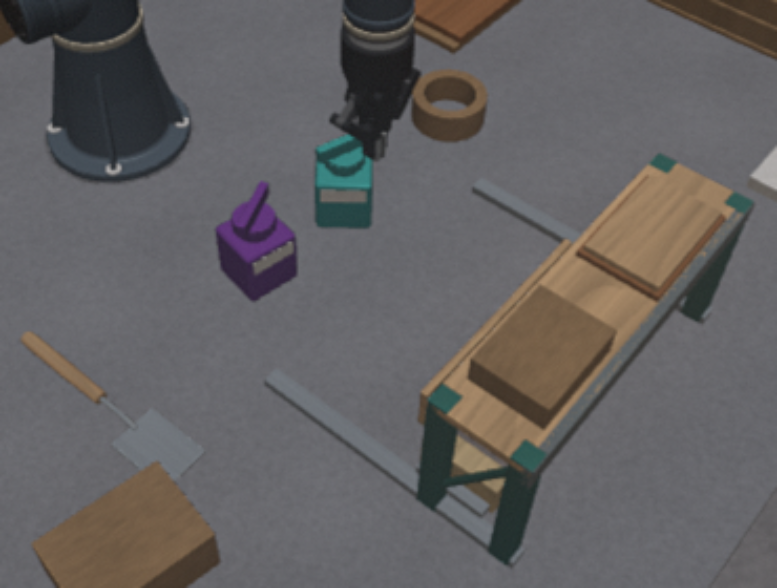

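The tray is home: its board moved 0.179 m by measurement. The bystanders haven't moved and the gripper is clear, so I'm handing in.

```bash
python3 -c "from station import order; print(order.sign_off())"
```

```text
the job is handed in; nothing more can be done
None
```

The job is handed in: I found the left and middle caps loose and turned both to a firm stop, the right cap was already tight, and the tray is pushed fully home, with the tape, carton, knife and look-alikes left where they were; the tubs were upright when last seen just before the push, but the overhead board hid them in the final picture, and no verdict came back.

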